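# Testing washed glue syringes at the shoemaker's bench

### The arm

A 7-joint arm with a two-finger parallel gripper is mounted at the origin on the work surface. World frame = base frame: x ahead of the robot, y to its left, z up, the work surface at z = 0. Lengths are in m, angles in rad, forces in N, time in s.
With the tool pointing down it reaches from about 0.425 to 0.95 m from the base axis. Payload 4.7 kg.
Tool frame: the origin (TCP) lies at the very end of the fingers, on their centre line; the grasp point (between the pads) lies 19 mm behind it (r.hold_point_z is the z of the grasp point in the tool frame, in m); z points along the fingers, y is the line along which they close (so a half turn about z gives the same grasp; the last joint's range is limited). The gripper opens to 85 mm and grips with 20 to 120 N. Pads are 22 mm wide; open, the fingers measure 114 mm over their backs; the gripper's body (76 mm by 85 mm) begins 54 mm behind the grasp point. The pads swing forward as they close: fully open they stand 13 mm farther back than shut.
Start: joints at [1.265, 0.469, -0.049, 1.532, 0.024, 1.141, -0.082], TCP at [0.185, -0.649, 0.231] pointing down, gripper open.
Joint ranges: [-2.59, 2.59], [-0.33, 1.99], [-1.39, 1.29], [0.1, 2.45], [-1.04, 4.18], [0.21, 1.99], [-2.66, 2.66]. Speed limits (rad/s): [2.57, 2.57, 3.14, 3.14, 3.14, 3.14, 3.14].

### API

Orientations are given as a unit quaternion [w, x, y, z].
In Python, from workcell import r, viewer, job gives the robot as it stands.
- The arm moves only by the tool arm_command, never from a script. Its argument "plan" is a list that holds one entry, the list of rows, each a list of 7 numbers: the shift along the tool's x, y, z in units of 200 mm (1.0 is 200 mm), then the turn, a rotation vector about the tool's x, y, z in units of pi/2 rad (1.0 is pi/2 rad), then the finger opening in mm, from 0 to 85.4. A call has 1 to 12 rows; each row is the pose to reach, as a shift and turn from the pose commanded when the call began, along the tool's axes at that moment; what a row does not reach only later rows make up. A row lasts 1/8 s, in which the tool goes at most 62.5 mm and 10.7 degrees, less where a joint would pass 70% of its speed; a pose out of reach is approached as far as the arm can. A call with a number of a shift or a turn outside -1 to 1 is refused whole. A call with a gripper value outside its range is refused whole. The fingers move at their own pace and stop on an object; "newtons" is the grip in N (left out, the last holds). Time passes only in rows, so rows that repeat a pose let the fingers close. It gives the time, the measured TCP pose, the force, the opening and the grip force at its end, in the units of the state.
- r.sense(): the state, without advancing time (a new reading comes with each control period).
- viewer.read_camera(name): name is "side" or "top" or "wrist"; returns a dict with "color" (384x512x3 uint8, red, green, blue), "camera_matrix" (3x3 intrinsics, pixels), "R" (3x3) and "t" (3): a world point X has camera coordinates R X + t. Camera axes: x right, y down, z forward; pixel columns grow to the right and rows downward; lengths in m; the calibration is good to about 2 mm. The wrist camera is an equidistant fisheye: a pixel r from the principal point sees the ray r / f radians off the axis. A picture is of the moment at which its call begins. There is no depth.
- job.sign_off(): hands the job in; it is judged then, once.
Trained networks look in the newest picture that a camera, given by its name, has taken for a name from the list of things; names that differ only in an ending like _2 or _b are one class to them, and where a whole thing is asked for, a point or a joint stands for the part that bears it (a point fixed in the world has none). Each returns a list of dicts, best first, with "score" (0 to 1); they miss things now and then, are a little off and sometimes report something else, mostly with a low value. They report only what shows in the picture. A call takes as long as a camera call. They do not tell look-alikes from the thing itself.
- viewer.find_in(camera, thing): "bbox" ([left, top, width, height] in pixels, round what is visible of it).
- viewer.outline_of(camera, thing): "pixels" (384x512 bool, what is visible of it) and "bbox" ([left, top, width, height] in pixels, round what is visible of it).
The state is a dict: "time_s": time; "q": joint angles; "qvel": joint speeds; "effort": joint torques, N m; "position": TCP position; "eef_rot": TCP orientation; "force": force on the tool from outside, world axes, zero at the start; "wrist_torque": the same for the moment, N m; "gripper_width": finger opening in m; "gripper_force": force on a finger pad.
Only numpy, scipy, OpenCV 4.12 (cv2) and the standard library are available. Lean on these libraries where they do the work, as an engineer would, in place of code of your own. Each camera call takes 0.05 s, during which the arm holds its last target. There are 200 camera calls.

### The job

These three glue syringes have been washed: press each plunger gently through its stroke, and leave the sound ones standing in the stand with their plungers fully home. If one stiffens before it is home, cement has cured inside: do not force it, but take that syringe out of the stand and drop it nozzle first into the open scrap crock. Leave everything else on the bench where it is.

Things in the scene. Friction and masses are not known exactly. Their poses are not given: they have to be found in the camera images.
- stand: wooden stand fixed to the bench, 64 x 220 x 60 mm high, origin under its centre, y along its length. Three upright holes in a row along y, 70 mm apart, the middle one at its centre, 28 mm wide, 45 mm deep; in each a syringe stands nozzle down, flange along the row within 15 degrees. Which syringe stands in which hole varies
- barrel_1 (a point): syringe 1: point on its white barrel's axis, 75 mm above the nozzle tip, 30 mm above the stand's top. z up the barrel. Barrel 26 mm thick, 90 long, over a 12 mm nozzle; finger flange at its upper end, 4 mm thick, upper face 27 mm above this point, 50 mm along y, only 25.5 along x: fingers closing along x pass it and grip the barrel. 50 g. Lift by the barrel, not the plunger
- plunger_1: grey plunger of syringe 1; origin: centre of its thumb rest's top face (21 mm across). Starts 25 to 36 mm out; home, it is 37 mm above barrel_1, 10 mm above the flange. Stays where left (cured: springs back a little). Sound: slides at a steady 2 to 5 N to a firm stop at home. Cured cement: from part-way the force climbs about 1.3 N per mm. Over 18 N from the hand, pressing or squeezing, is too much
- barrel_2 (a point): syringe 2: point on its white barrel's axis, 75 mm above the nozzle tip, 30 mm above the stand's top. z up the barrel. Barrel 26 mm thick, 90 long, over a 12 mm nozzle; finger flange at its upper end, 4 mm thick, upper face 27 mm above this point, 50 mm along y, only 25.5 along x: fingers closing along x pass it and grip the barrel. 50 g. Lift by the barrel, not the plunger
- plunger_2: grey plunger of syringe 2; origin: centre of its thumb rest's top face (21 mm across). Starts 25 to 36 mm out; home, it is 37 mm above barrel_2, 10 mm above the flange. Stays where left (cured: springs back a little). Sound: slides at a steady 2 to 5 N to a firm stop at home. Cured cement: from part-way the force climbs about 1.3 N per mm. Over 18 N from the hand, pressing or squeezing, is too much
- barrel_3 (a point): syringe 3: point on its white barrel's axis, 75 mm above the nozzle tip, 30 mm above the stand's top. z up the barrel. Barrel 26 mm thick, 90 long, over a 12 mm nozzle; finger flange at its upper end, 4 mm thick, upper face 27 mm above this point, 50 mm along y, only 25.5 along x: fingers closing along x pass it and grip the barrel. 50 g. Lift by the barrel, not the plunger
- plunger_3: grey plunger of syringe 3; origin: centre of its thumb rest's top face (21 mm across). Starts 25 to 36 mm out; home, it is 37 mm above barrel_3, 10 mm above the flange. Stays where left (cured: springs back a little). Sound: slides at a steady 2 to 5 N to a firm stop at home. Cured cement: from part-way the force climbs about 1.3 N per mm. Over 18 N from the hand, pressing or squeezing, is too much
- crock_mouth (a point): scrap crock: the only open vessel on the bench, white stoneware, 100 mm across, 80 mm high, inner width 90 mm, floor 7 mm thick, 0.5 kg, loose. The point is the centre of its mouth, level with the rim; z up
- tack_jar: leave alone: closed glass jar with a steel lid, 76 mm across, 85 mm high, origin under its centre
- glue_bottle: leave alone: white bottle, 60 mm across, 150 mm high, origin under its centre
- dye_pot: leave alone: low amber glass pot with a dark lid, 60 mm across, 45 mm high, origin under its centre
- hammer: leave alone: hammer lying behind the stand, 240 mm long
- thread_spool: leave alone: wooden spool standing upright, 42 mm across, 50 mm high
- awl: leave alone: wooden-handled awl lying in front of the stand, 140 mm long, 29 mm thick
- glue_brush: leave alone: brush lying in front of the stand, 170 mm long
Things that resemble listed ones, but are neither listed nor needed, are in the scene too. Leave any orange or yellow look-alike of the part that bears barrel_1 alone.

How it is judged:
On the way, in this order (a step that is already met when the one before it is completed fails the run):
1. the plunger of the bad syringe has been pressed on until its resistance was clearly climbing (z of plunger_2 in the frame of barrel_2 below 0.0535 m), for 0.05 s.
2. the bad syringe is in the scrap crock (horizontal distance between barrel_2 and crock_mouth below 0.045 m and z of barrel_2 in the frame of crock_mouth below 0.025 m and angle between barrel_2's own z axis and vertical below 1.2 rad), for 0.2 s.
At the end, for the whole second after the job is handed in: Sound syringes upright (0.12 rad) in their holes, moved under 6 mm, thumb rests within 2.5 mm of home; the stiff one at rest in the crock, nozzle down (1.2 rad), barrel point under 45 mm from its axis and 25 mm above its rim; crock upright (0.1 rad), moved under 50 mm (all of step 2 and z of plunger_1 in the frame of barrel_1 below 0.0395 m and distance of each of barrel_1, barrel_3 from where it was at the start of the episode below 0.006 m and angle between each of barrel_1, barrel_3's own z axis and vertical below 0.12 rad and z of plunger_3 in the frame of barrel_3 below 0.0395 m and angle between crock_mouth's own z axis and vertical below 0.1 rad and distance of crock_mouth from where it was at the start of the episode below 0.05 m and linear speed of plunger_2 below 0.02 m/s); the robot touches nothing.
It fails at once if plunger 1 is forced: the hand presses or squeezes it with more than 18 N (contact force between any of the fingers, the arm and plunger_1 above 18 N).
It fails at once if plunger 2 is forced: the hand presses or squeezes it with more than 18 N (contact force between any of the fingers, the arm and plunger_2 above 18 N).
It fails at once if plunger 3 is forced: the hand presses or squeezes it with more than 18 N (contact force between any of the fingers, the arm and plunger_3 above 18 N).
It fails at once if a bystander is pushed more than 40 mm away (distance of any of tack_jar, glue_bottle, dye_pot, hammer, thread_spool, awl, glue_brush from where it was at the start of the episode above 0.04 m).
It fails at once if a standing bystander is knocked over (angle between any of tack_jar, glue_bottle, dye_pot, thread_spool's own z axis and vertical above 0.5 rad).
It also fails if it takes over 67 s, if anything falls off the work surface, if the arm or the gripper's body presses on something with over 40 N, if the wrist force passes 120 N, or if a joint passes its speed limit or range.

## Working session

There is one attempt and no reset: what is moved stays moved. The work goes in short steps, Python scripts to look and compute and a tool call to move; the robot and the scene stay as the last step left them, time stands still between calls to the robot, and variables do not carry over. Pictures are saved under pics/ and viewed, at most 10 in all, crops included, and the job is handed in when it is done.

Besides the shell and the picture viewer there is one more tool, called by a JSON object that holds its "op" and its "data", one argument or row to a line. arm_command: Moves the arm, as the interface text tells. Its arguments: {"type":"object","properties":{"plan":{"type":"array"},"newtons":{"type":"number"}},"required":["plan"]}

```bash
mkdir -p pics; ls; python3 - <<'E'
from workcell import r, viewer, job
import cv2, numpy as np
s=r.sense(); print(s)
for c in ("side","top"):
    d=viewer.read_camera(c); cv2.imwrite(f"pics/{c}0.png",d["color"][:,:,::-1])
    print(c,d["camera_matrix"].tolist(),d["R"].tolist(),d["t"].tolist())
    for n in ("stand","barrel_1","plunger_1","crock_mouth","tack_jar","glue_bottle","dye_pot","hammer","thread_spool","awl","glue_brush"):
        print(n,[(np.round(x["bbox"]).tolist(),round(x["score"],2)) for x in viewer.find_in(c,n)])
E
```

```text
pics
{'time_s': 0.0, 'q': array([ 1.26509095,  0.46945853, -0.04859869,  1.5336724 ,  0.02411103,
        1.14098953, -0.08231217]), 'qvel': array([ 3.08732970e-05, -8.67914286e-04,  1.78160813e-03, -1.53963556e-03,
       -1.91275184e-03,  1.10173862e-03,  6.72411588e-04]), 'effort': array([ 1.79756639e-04, -5.10298240e+01, -4.61558963e-02, -2.37707967e+01,
        1.07139119e-02,  7.50535779e-03,  2.15426729e-05]), 'position': array([ 0.18432071, -0.64875231,  0.23025902]), 'eef_rot': array([-9.55365607e-04,  9.90435302e-01,  1.37974524e-01, -1.72760445e-04]), 'force': array([ 0.2264222 , -0.35328925,  0.98897697]), 'wrist_torque': array([-0.04143519, -0.01081147,  0.02045433]), 'gripper_force': 0.0, 'gripper_width': 0.08541833391221257}
side [[433.80890058174197, 0.0, 260.70072196970096], [0.0, 433.80890058174197, 191.94885381686547], [0.0, 0.0, 1.0]] [[-0.8749649652874869, -0.48416165665552396, 0.0048784981342034055], [-0.32719503869305505, 0.5838117839030988, -0.7430391696475575], [0.35690295063800914, -0.6517294616637028, -0.6692301492202986]] [0.4764613557950565, 0.26969619655
[... 1320 characters left out ...]
, ([183.0, 162.0, 19.0, 21.0], 0.68), ([227.0, 176.0, 22.0, 13.0], 0.64), ([170.0, 124.0, 22.0, 18.0], 0.64)]
plunger_1 [([184.0, 167.0, 7.0, 4.0], 0.59), ([288.0, 180.0, 10.0, 7.0], 0.53), ([234.0, 174.0, 5.0, 9.0], 0.52), ([179.0, 124.0, 5.0, 8.0], 0.51), ([262.0, 176.0, 5.0, 11.0], 0.49)]
crock_mouth [([339.0, 161.0, 40.0, 42.0], 0.94), ([284.0, 180.0, 22.0, 15.0], 0.57)]
tack_jar [([117.0, 160.0, 36.0, 28.0], 0.73)]
glue_bottle [([134.0, 106.0, 31.0, 31.0], 0.57)]
dye_pot [([327.0, 116.0, 26.0, 20.0], 0.75)]
hammer [([216.0, 107.0, 82.0, 34.0], 0.98)]
thread_spool [([172.0, 224.0, 17.0, 19.0], 0.46)]
awl [([222.0, 232.0, 34.0, 13.0], 0.84)]
glue_brush [([263.0, 253.0, 66.0, 17.0], 0.87)]
```

```bash
python3 - <<'E'
import cv2, numpy as np
a=cv2.imread("pics/side0.png")[110:320,120:360]; b=cv2.imread("pics/top0.png")[90:280,100:400]
cv2.imwrite("pics/s1.png",cv2.resize(a,None,fx=2.85,fy=2.85,interpolation=3)); cv2.imwrite("pics/t1.png",cv2.resize(b,None,fx=2.66,fy=2.66,interpolation=3))
E
```

```text
(no output)
```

View pics/s1.png

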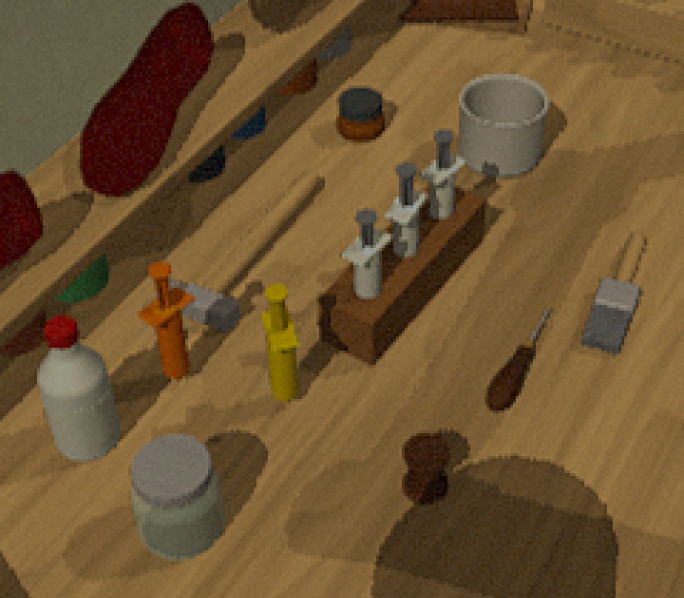

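View pics/t1.png

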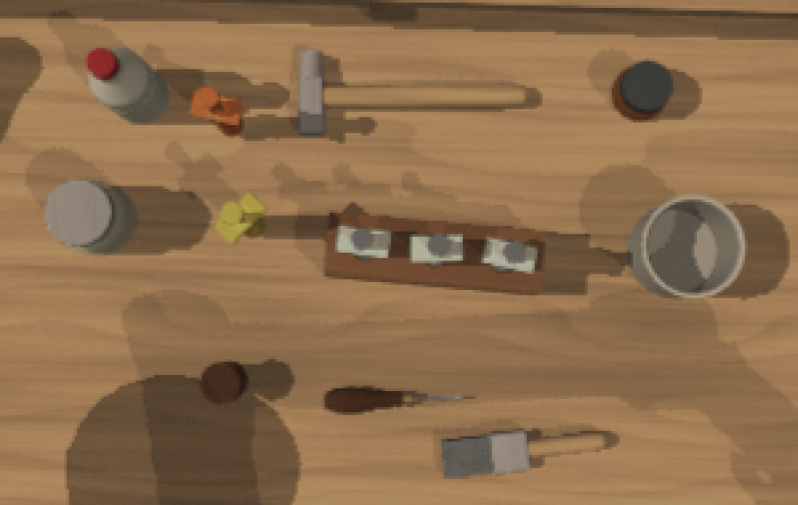

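The pictures show the stand with three white syringes (top-view crop about (363,238), (437,243), (516,250)) and the open crock to its right at (690,247). The orange and yellow look-alikes are on the left. Next I'll localise these.

```bash
cat > h.py <<'E'
from workcell import r, viewer, job
import cv2, numpy as np
from scipy.spatial.transform import Rotation as Ro
def ray(d,u,v):
    K,R,t=d["camera_matrix"],np.array(d["R"]),np.array(d["t"])
    if d.get("fish"):
        x=np.array([u-K[0][2],v-K[1][2]])/K[0][0]; th=np.hypot(*x)
        c=np.r_[x/max(th,1e-9)*np.sin(th),np.cos(th)]
    else: c=np.linalg.inv(K)@[u,v,1]
    return -R.T@t, R.T@c
def atz(d,u,v,z):
    o,k=ray(d,u,v); return o+k*(z-o[2])/k[2]
def tri(ds):
    A=np.zeros((3,3));b=np.zeros(3)
    for d,u,v in ds:
        o,k=ray(d,u,v);k=k/np.linalg.norm(k);P=np.eye(3)-np.outer(k,k);A+=P;b+=P@o
    return np.linalg.solve(A,b)
def pose():
    s=r.sense(); q=s["eef_rot"]; return s,np.array(s["position"]),Ro.from_quat([q[1],q[2],q[3],q[0]])
def go(p,yaw):
    "shift units, turn units to reach p with tool down, tool y axis along world heading yaw (mod pi)"
    s,x,R=pose(); best=None
    for k in (0,np.pi):
        a=yaw+k; y=np.array([np.cos(a),np.sin(a),0]); z=np.array([0,0,-1.]); T=Ro.from_matrix(np.c_[np.cross(y,z),y,z])
        w=(R.inv()*T).as_rotvec()
        if best is None or np.linalg.norm(w)<np.linalg.norm(best): best=w
    print("t",round(s["time_s"],2),"at",x.round(4),"shift",(R.inv().apply(np.array(p)-x)/.2).round(4),"turn",(best/(np.pi/2)).round(3),"F",np.round(s["force"],1),"q",np.round(s["q"],2))
E
python3 - <<'E'
from h import *
S=viewer.read_camera("side");T=viewer.read_camera("top")
for a,b in (((363,238),(367,216)),((437,243),(406,171)),((516,250),(444,136))):
    p=tri([(T,a[0]/2.66+100,a[1]/2.66+90),(S,b[0]/2.85+120,b[1]/2.85+110)]); print("thumb",p.round(4))
for a in ((363,242),(437,249),(510,255)): print("flange",atz(T,a[0]/2.66+100,a[1]/2.66+90,.117).round(4))
o=max(viewer.outline_of("top","stand"),key=lambda x:x["score"]); 
c,_=cv2.findContours(o["pixels"].astype(np.uint8),0,2)[-2:] if 0 else cv2.findContours(o["pixels"].astype(np.uint8),0,2)
c=max(c,key=cv2.contourArea).reshape(-1,2); 
w=np.array([atz(T,u,v,.06)[:2] for u,v in c]); print("stand rect",cv2.minAreaRect(w.astype(np.float32)))
print("crock", [atz(T,*x,.08).round(4) for x in [(692/2.66+100,246/2.66+90),(359,182)]])
b=[x for x in viewer.find_in("side","barrel_1")]
go([.5,0,.3],0)
E
```

```text
thumb [0.5701 0.0198 0.1495]
thumb [ 0.5665 -0.0482  0.157 ]
thumb [ 0.5626 -0.1208  0.1524]
flange [0.5684 0.0207 0.117 ]
flange [ 0.5638 -0.0498  0.117 ]
flange [ 0.5601 -0.1193  0.117 ]
stand rect ((0.5644585490226746, -0.0474487766623497), (0.22110843658447266, 0.06846436113119125), 87.06170654296875)
crock [array([ 0.5768, -0.3032,  0.08  ]), array([ 0.578 , -0.3002,  0.08  ])]
t 1.4 at [ 0.1845 -0.6493  0.2314] shift [ 2.4047 -2.6919 -0.3434] turn [ 0.     0.    -0.824] F [ 0.9 -0.5  0.4] q [ 1.27  0.47 -0.05  1.53  0.02  1.14 -0.08]
```

{"op": "arm_command", "data": {
  "plan": [
    [[0.22,-0.18,0,0,0,-0.1,0],[0.44,-0.36,0,0,0,-0.2,0],[0.66,-0.54,0,0,0,-0.3,0],[0.9,-0.72,0,0,0,-0.4,0],[0.9,-0.72,0,0,0,-0.4,0]]
  ]
}}

```text
time_s: 2.02
position: [0.3226, -0.457, 0.232]
eef_rot: [0.0, 0.897, 0.442, 0.001]
force: [0.4, -1.1, 0.0]
gripper_width: 0.0001
gripper_force: 0.0
```

```bash
python3 -c "
from h import *
go([.561,-.1185,.21],-.051)"
```

```text
t 2.02 at [ 0.3226 -0.457   0.232 ] shift [ 2.0682 -0.087   0.1143] turn [ 0.001 -0.001 -0.385] F [ 0.4 -1.1  0. ] q [ 1.1   0.29 -0.26  1.8   0.08  1.06  0.15]
```

{"op": "arm_command", "data": {
  "plan": [
    [[0.25,-0.01,0,0,0,-0.1,0],[0.5,-0.02,0,0,0,-0.2,0],[0.75,-0.03,0.04,0,0,-0.3,0],[0.98,-0.04,0.08,0,0,-0.385,0],[0.98,-0.04,0.11,0,0,-0.385,0]]
  ]
}}

```text
time_s: 2.65
position: [0.4351, -0.2997, 0.2094]
eef_rot: [0.0, 0.726, 0.687, 0.001]
force: [-0.1, -0.2, -0.2]
gripper_width: -0.0002
gripper_force: 0.0
```

```bash
python3 -c "
from h import *
go([.561,-.1185,.21],-.051)"
```

```text
t 2.65 at [ 0.4351 -0.2997  0.2094] shift [ 0.9396  0.5783 -0.0014] turn [ 0.001 -0.001 -0.003] F [-0.1 -0.2 -0.2] q [ 0.9   0.29 -0.46  1.89  0.15  1.    0.33]
```

{"op": "arm_command", "data": {
  "plan": [
    [[0.24,0.15,0,0,0,0,0],[0.48,0.3,0,0,0,0,0],[0.72,0.45,0,0,0,0,0],[0.94,0.578,0,0,0,0,0],[0.94,0.578,0,0,0,0,0],[0.94,0.578,0,0,0,0,0]]
  ]
}}

```text
time_s: 3.4
position: [0.5594, -0.1242, 0.2089]
eef_rot: [0.0, 0.729, 0.684, -0.001]
force: [-1.0, -0.6, 0.1]
gripper_width: 0.0
gripper_force: 0.0
```

```bash
python3 - <<'E'
from h import *
go([.561,-.1185,.18],-.051)
W=viewer.read_camera("wrist"); W["fish"]=1; cv2.imwrite("pics/w0.png",W["color"][:,:,::-1])
for n in ("plunger_1","barrel_1","crock_mouth"):
  for x in viewer.find_in("wrist",n): print(n,np.round(x["bbox"]),round(x["score"],2),atz(W,x["bbox"][0]+x["bbox"][2]/2,x["bbox"][1]+x["bbox"][3]/2,{"p":.155,"b":.117,"c":.08}[n[0]]).round(4))
E
```

```text
t 3.4 at [ 0.5594 -0.1242  0.2089] shift [0.029  0.0063 0.1445] turn [-0.001  0.001 -0.008] F [-1.  -0.6  0.1] q [ 0.55  0.37 -0.53  1.78  0.22  1.04 -0.12]
plunger_1 [243.   4.  34.  15.] 0.81 [0.5693 0.0132 0.155 ]
plunger_1 [240.  86.  36.  34.] 0.64 [ 0.5645 -0.0485  0.155 ]
plunger_1 [246. 180.  28.  37.] 0.61 [ 0.5618 -0.1151  0.155 ]
barrel_1 [240. 157.  40.  65.] 0.89 [ 0.5619 -0.1204  0.117 ]
barrel_1 [243.   0.  34.  44.] 0.81 [0.5701 0.0153 0.117 ]
barrel_1 [240.  68.  41.  65.] 0.62 [ 0.567  -0.0475  0.117 ]
barrel_1 [ 78. 130.  57. 121.] 0.23 [ 0.4229 -0.1118  0.117 ]
crock_mouth [250. 261.  59.  68.] 0.97 [ 0.5766 -0.2598  0.08  ]
```

View pics/w0.png

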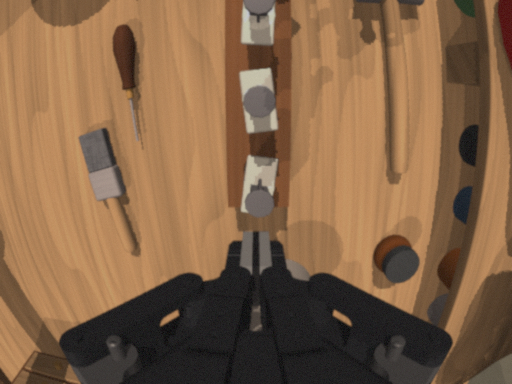

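The picture shows the right syringe's thumb rest at about (259,203), the middle one at (259,101), and closed fingertips near (257,235), which matches the top-view estimate. I'll go down over the right one.

{"op": "arm_command", "data": {
  "plan": [
    [[0.028,0.008,0,0,0,0,0],[0.028,0.008,0.1,0,0,0,0],[0.028,0.008,0.21,0,0,0,0],[0.028,0.008,0.21,0,0,0,0],[0.028,0.008,0.21,0,0,0,0],[0.028,0.008,0.21,0,0,0,0]]
  ],
  "newtons": 20
}}

```text
time_s: 4.35
position: [0.5625, -0.1164, 0.1684]
eef_rot: [0.001, 0.728, 0.685, 0.001]
force: [-0.1, -0.0, 0.4]
gripper_width: -0.0003
gripper_force: 0.0
```

```bash
python3 -c "
from h import *
go([.562,-.1185,.15],-.051)"
```

```text
t 4.35 at [ 0.5625 -0.1164  0.1684] shift [-0.0106 -0.0023  0.0921] turn [ 0.001  0.    -0.006] F [-0.1 -0.   0.4] q [ 0.53  0.42 -0.52  1.82  0.25  0.96 -0.15]
```

{"op": "arm_command", "data": {
  "plan": [
    [[-0.01,0,0.015,0,0,0,0],[-0.01,0,0.03,0,0,0,0],[-0.01,0,0.045,0,0,0,0],[-0.01,0,0.06,0,0,0,0],[-0.01,0,0.07,0,0,0,0],[-0.01,0,0.08,0,0,0,0],[-0.01,0,0.09,0,0,0,0],[-0.01,0,0.1,0,0,0,0],[-0.01,0,0.1,0,0,0,0]]
  ]
}}

```text
time_s: 5.48
position: [0.5615, -0.1184, 0.147]
eef_rot: [-0.0, 0.728, 0.685, -0.0]
force: [-0.1, 0.1, 1.9]
gripper_width: 0.0
gripper_force: 0.9
```

{"op": "arm_command", "data": {
  "plan": [
    [[0,0,0.01,0,0,0,0],[0,0,0.02,0,0,0,0],[0,0,0.025,0,0,0,0],[0,0,0.025,0,0,0,0]]
  ]
}}

```text
time_s: 5.98
position: [0.5619, -0.1184, 0.1425]
eef_rot: [0.0, 0.728, 0.685, 0.0]
force: [0.6, -0.4, 4.4]
gripper_width: -0.0
gripper_force: 2.2
```

{"op": "arm_command", "data": {
  "plan": [
    [[0,0,0.01,0,0,0,0],[0,0,0.015,0,0,0,0],[0,0,0.015,0,0,0,0]]
  ]
}}

```text
time_s: 6.35
position: [0.5624, -0.1184, 0.14]
eef_rot: [0.001, 0.728, 0.685, 0.0]
force: [0.0, 0.3, 6.8]
gripper_width: -0.0
gripper_force: 3.4
```

{"op": "arm_command", "data": {
  "plan": [
    [[0,0,0.008,0,0,0,0],[0,0,0.015,0,0,0,0],[0,0,0.015,0,0,0,0]]
  ]
}}

```text
time_s: 6.72
position: [0.5629, -0.1184, 0.1377]
eef_rot: [0.001, 0.728, 0.685, 0.001]
force: [-0.3, 0.7, 8.9]
gripper_width: 0.0003
gripper_force: 4.7
```

Force climbs steadily (4.4, 6.8, 8.9 N) well before home, so the right one is cured. Next I'll test the middle one.

{"op": "arm_command", "data": {
  "plan": [
    [[0,0,-0.1,0,0,0,0],[0,0,-0.2,0,0,0,0],[0.17,0,-0.2,0,0,0,0],[0.35,0,-0.2,0,0,0,0],[0.35,0,-0.17,0,0,0,0],[0.35,0,-0.15,0,0,0,0],[0.35,0,-0.15,0,0,0,0]]
  ]
}}

```text
time_s: 7.6
position: [0.5653, -0.05, 0.1653]
eef_rot: [-0.0, 0.729, 0.684, -0.001]
force: [0.0, 0.8, 1.0]
gripper_width: -0.0002
gripper_force: 0.0
```

```bash
python3 -c "
from h import *
go([.565,-.0485,.16],-.051)"
```

```text
t 7.6 at [ 0.5653 -0.05    0.1653] shift [ 0.0075 -0.002   0.0267] turn [-0.001  0.    -0.008] F [0.  0.8 1. ] q [ 0.43  0.42 -0.53  1.84  0.25  0.96 -0.28]
```

{"op": "arm_command", "data": {
  "plan": [
    [[0,0,0.01,0,0,0,0],[0,0,0.02,0,0,0,0],[0,0,0.03,0,0,0,0],[0,0,0.04,0,0,0,0],[0,0,0.05,0,0,0,0],[0,0,0.06,0,0,0,0],[0,0,0.07,0,0,0,0],[0,0,0.08,0,0,0,0],[0,0,0.09,0,0,0,0],[0,0,0.1,0,0,0,0]]
  ]
}}

```text
time_s: 8.85
position: [0.566, -0.0486, 0.1462]
eef_rot: [0.0, 0.728, 0.685, -0.0]
force: [-0.2, -0.7, 3.2]
gripper_width: -0.0002
gripper_force: 1.9
```

{"op": "arm_command", "data": {
  "plan": [
    [[0,0,0.01,0,0,0,0],[0,0,0.02,0,0,0,0],[0,0,0.03,0,0,0,0],[0,0,0.03,0,0,0,0]]
  ]
}}

```text
time_s: 9.35
position: [0.5658, -0.0485, 0.14]
eef_rot: [-0.0, 0.728, 0.685, -0.0]
force: [0.6, 0.7, 2.4]
gripper_width: 0.0003
gripper_force: 1.2
```

Steady at about 2.5 N, so this one is sound so far. I'll continue.

{"op": "arm_command", "data": {
  "plan": [
    [[0,0,0.01,0,0,0,0],[0,0,0.02,0,0,0,0],[0,0,0.03,0,0,0,0],[0,0,0.04,0,0,0,0],[0,0,0.045,0,0,0,0],[0,0,0.045,0,0,0,0]]
  ]
}}

```text
time_s: 10.1
position: [0.5658, -0.0485, 0.1311]
eef_rot: [-0.0, 0.728, 0.685, -0.0]
force: [-1.4, -0.6, 3.2]
gripper_width: 0.0
gripper_force: 1.3
```

{"op": "arm_command", "data": {
  "plan": [
    [[0,0,0.005,0,0,0,0],[0,0,0.01,0,0,0,0],[0,0,0.015,0,0,0,0],[0,0,0.015,0,0,0,0]]
  ]
}}

```text
time_s: 10.6
position: [0.5659, -0.0485, 0.1282]
eef_rot: [-0.0, 0.728, 0.685, -0.0]
force: [1.1, -1.1, 3.0]
gripper_width: 0.0004
gripper_force: 1.5
```

{"op": "arm_command", "data": {
  "plan": [
    [[0,0,0.004,0,0,0,0],[0,0,0.008,0,0,0,0],[0,0,0.008,0,0,0,0]]
  ]
}}

```text
time_s: 10.98
position: [0.5659, -0.0486, 0.1266]
eef_rot: [-0.0, 0.728, 0.685, -0.0]
force: [0.5, -0.3, 3.7]
gripper_width: -0.0
gripper_force: 1.6
```

{"op": "arm_command", "data": {
  "plan": [
    [[0,0,0.004,0,0,0,0],[0,0,0.004,0,0,0,0]]
  ]
}}

```text
time_s: 11.22
position: [0.5661, -0.0485, 0.126]
eef_rot: [0.0, 0.728, 0.685, 0.0]
force: [-0.6, -0.3, 4.2]
gripper_width: 0.0002
gripper_force: 2.2
```

{"op": "arm_command", "data": {
  "plan": [
    [[0,0,0.004,0,0,0,0],[0,0,0.004,0,0,0,0]]
  ]
}}

```text
time_s: 11.48
position: [0.5664, -0.0485, 0.1256]
eef_rot: [0.0, 0.728, 0.685, 0.0]
force: [0.4, -1.0, 5.9]
gripper_width: 0.0
gripper_force: 3.0
```

It's at the firm stop (about 0.126). On to the left one.

{"op": "arm_command", "data": {
  "plan": [
    [[0,0,-0.1,0,0,0,0],[0,0,-0.22,0,0,0,0],[0.17,0,-0.25,0,0,0,0],[0.35,0,-0.25,0,0,0,0],[0.35,0,-0.22,0,0,0,0],[0.35,0,-0.2,0,0,0,0],[0.35,0,-0.2,0,0,0,0]]
  ]
}}

```text
time_s: 12.35
position: [0.5696, 0.0198, 0.1641]
eef_rot: [-0.0, 0.729, 0.685, -0.001]
force: [-0.3, -0.6, 1.2]
gripper_width: -0.0002
gripper_force: 0.0
```

```bash
python3 -c "
from h import *
go([.569,.021,.16],-.051)"
```

```text
t 12.35 at [0.5696 0.0198 0.1641] shift [ 0.0058 -0.0035  0.0203] turn [-0.001  0.001 -0.008] F [-0.3 -0.6  1.2] q [ 0.31  0.42 -0.55  1.83  0.27  0.96 -0.41]
```

{"op": "arm_command", "data": {
  "plan": [
    [[0,0,0.01,0,0,0,0],[0,0,0.02,0,0,0,0],[0,0,0.03,0,0,0,0],[0,0,0.04,0,0,0,0],[0,0,0.05,0,0,0,0],[0,0,0.06,0,0,0,0],[0,0,0.07,0,0,0,0],[0,0,0.08,0,0,0,0],[0,0,0.09,0,0,0,0],[0,0,0.1,0,0,0,0]]
  ]
}}

```text
time_s: 13.6
position: [0.5703, 0.0214, 0.145]
eef_rot: [0.0, 0.728, 0.685, 0.0]
force: [-0.1, 0.5, 2.6]
gripper_width: -0.0001
gripper_force: 1.0
```

{"op": "arm_command", "data": {
  "plan": [
    [[0,0,0.01,0,0,0,0],[0,0,0.02,0,0,0,0],[0,0,0.03,0,0,0,0],[0,0,0.03,0,0,0,0]]
  ]
}}

```text
time_s: 14.1
position: [0.57, 0.0213, 0.1388]
eef_rot: [-0.0, 0.728, 0.685, -0.0]
force: [-0.6, -0.3, 1.0]
gripper_width: 0.0001
gripper_force: 0.4
```

{"op": "arm_command", "data": {
  "plan": [
    [[0,0,0.01,0,0,0,0],[0,0,0.02,0,0,0,0],[0,0,0.03,0,0,0,0],[0,0,0.038,0,0,0,0],[0,0,0.038,0,0,0,0]]
  ]
}}

```text
time_s: 14.72
position: [0.5701, 0.0213, 0.1313]
eef_rot: [-0.0, 0.728, 0.685, -0.0]
force: [0.3, 0.0, 0.7]
gripper_width: -0.0002
gripper_force: 0.4
```

{"op": "arm_command", "data": {
  "plan": [
    [[0,0,0.005,0,0,0,0],[0,0,0.01,0,0,0,0],[0,0,0.015,0,0,0,0],[0,0,0.015,0,0,0,0]]
  ]
}}

```text
time_s: 15.22
position: [0.5702, 0.0213, 0.1284]
eef_rot: [-0.0, 0.728, 0.685, -0.0]
force: [-1.4, 0.1, 2.2]
gripper_width: 0.0
gripper_force: 0.7
```

{"op": "arm_command", "data": {
  "plan": [
    [[0,0,0.004,0,0,0,0],[0,0,0.008,0,0,0,0],[0,0,0.008,0,0,0,0]]
  ]
}}

```text
time_s: 15.6
position: [0.5701, 0.0213, 0.1268]
eef_rot: [-0.0, 0.728, 0.685, -0.0]
force: [0.5, 0.4, 2.6]
gripper_width: 0.0
gripper_force: 0.7
```

{"op": "arm_command", "data": {
  "plan": [
    [[0,0,0.004,0,0,0,0],[0,0,0.007,0,0,0,0],[0,0,0.007,0,0,0,0]]
  ]
}}

```text
time_s: 15.98
position: [0.5706, 0.0214, 0.1258]
eef_rot: [0.0, 0.728, 0.685, 0.0]
force: [-0.3, 0.6, 4.6]
gripper_width: 0.0001
gripper_force: 2.1
```

{"op": "arm_command", "data": {
  "plan": [
    [[0,0,0.004,0,0,0,0],[0,0,0.004,0,0,0,0]]
  ]
}}

```text
time_s: 16.23
position: [0.5707, 0.0215, 0.1252]
eef_rot: [0.0, 0.728, 0.685, 0.0]
force: [-0.2, -0.1, 5.7]
gripper_width: -0.0001
gripper_force: 2.9
```

Home. Now back above the right syringe with the gripper open.

{"op": "arm_command", "data": {
  "plan": [
    [[0,0,-0.15,0,0,0,0],[0,0,-0.4,0,0,0,0],[-0.25,0,-0.5,0,0,0,85],[-0.5,0,-0.5,0,0,0,85],[-0.7,0,-0.5,0,0,0,85],[-0.7,0,-0.5,0,0,0,85],[-0.7,0,-0.5,0,0,0,85]]
  ]
}}

```text
time_s: 17.1
position: [0.5613, -0.1175, 0.2241]
eef_rot: [-0.001, 0.728, 0.686, -0.0]
force: [-0.8, 0.5, -0.1]
gripper_width: 0.0849
gripper_force: 0.0
```

```bash
python3 - <<'E'
from h import *
W=viewer.read_camera("wrist"); W["fish"]=1; cv2.imwrite("pics/w1.png",W["color"][:,:,::-1])
for n in ("plunger_1","barrel_1","crock_mouth"):
  for x in viewer.find_in("wrist",n): print(n,np.round(x["bbox"]),round(x["score"],2),atz(W,x["bbox"][0]+x["bbox"][2]/2,x["bbox"][1]+x["bbox"][3]/2,{"p":.14,"b":.117,"c":.08}[n[0]]).round(4))
go([.5615,-.1188,.15],-.051)
E
```

```text
plunger_1 [243. 182.  28.  28.] 0.98 [ 0.5609 -0.1166  0.14  ]
plunger_1 [243.  96.  26.  27.] 0.69 [ 0.5643 -0.0473  0.14  ]
plunger_1 [242.  17.  24.  23.] 0.67 [0.5661 0.0158 0.14  ]
barrel_1 [239. 161.  35.  61.] 0.69 [ 0.561  -0.1198  0.117 ]
barrel_1 [236.  79.  35.  59.] 0.62 [ 0.5625 -0.0473  0.117 ]
barrel_1 [239.   1.  31.  55.] 0.6 [0.5671 0.0209 0.117 ]
crock_mouth [237. 255.  79.  76.] 0.55 [ 0.5767 -0.2614  0.08  ]
t 17.3 at [ 0.5618 -0.1168  0.2247] shift [-0.0103 -0.001   0.3733] turn [-0.    -0.    -0.005] F [ 0.9 -0.7 -0.7] q [ 0.54  0.36 -0.53  1.76  0.2   1.07 -0.11]
```

View pics/w1.png

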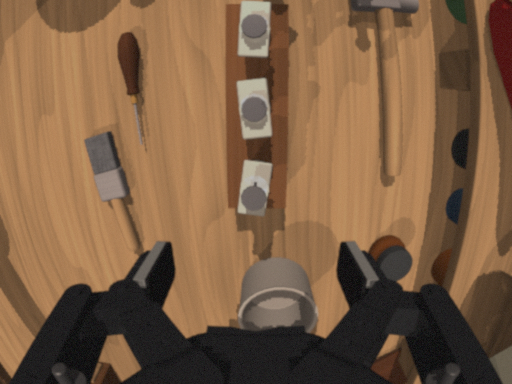

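The picture shows all three plungers pressed and the right syringe at about (254,190), with its flange turned a few degrees clockwise. I'll measure that yaw so the pads pass the flange squarely.

```bash
python3 - <<'E'
from h import *
im=cv2.imread("pics/w1.png"); hsv=cv2.cvtColor(im,cv2.COLOR_BGR2HSV); print(im[165:213:4,256].tolist())
m=((hsv[:,:,2]>125)&(hsv[:,:,1]<70)).astype(np.uint8)
m[:,:225]=0;m[:,290:]=0;m[220:]=0
n,l,st,_=cv2.connectedComponentsWithStats(m)
for i in range(1,n):
    if st[i,4]>150:
        print(st[i],cv2.minAreaRect(np.argwhere(l==i)[:,::-1].astype(np.float32)))
E
```

```text
[[155, 177, 185], [141, 161, 173], [137, 156, 170], [162, 171, 178], [157, 162, 168], [102, 108, 114], [96, 99, 106], [97, 98, 109], [97, 100, 108], [92, 96, 104], [95, 98, 108], [93, 100, 107]]
[ 238    1   33   56 1195] ((253.9399871826172, 28.079999923706055), (30.50851058959961, 55.41455078125), 3.1798300743103027)
[ 237   78   35   61 1267] ((253.94509887695312, 108.006103515625), (58.74958038330078, 30.36867332458496), 83.6598129272461)
[238 160  34  55 972] ((254.29232788085938, 187.66152954101562), (28.52798843383789, 53.83107376098633), 7.125016689300537)
```

{"op": "arm_command", "data": {
  "plan": [
    [[-0.006,-0.004,0.15,0,0,0.08,85],[-0.006,-0.004,0.35,0,0,0.08,85],[-0.006,-0.004,0.5,0,0,0.08,85],[-0.006,-0.004,0.6,0,0,0.08,85],[-0.006,-0.004,0.7,0,0,0.08,85],[-0.006,-0.004,0.7,0,0,0.08,85],[-0.006,-0.004,0.7,0,0,0.08,85]]
  ]
}}

```text
time_s: 18.18
position: [0.5615, -0.119, 0.0855]
eef_rot: [0.0, 0.77, 0.639, 0.0]
force: [0.0, 0.7, -0.5]
gripper_width: 0.085
gripper_force: 0.0
```

{"op": "arm_command", "data": {
  "plan": [
    [[0,0,0,0,0,0,50],[0,0,0,0,0,0,35],[0,0,0,0,0,0,20],[0,0,0,0,0,0,15],[0,0,0,0,0,0,10],[0,0,0,0,0,0,10],[0,0,0,0,0,0,10],[0,0,0,0,0,0,10]]
  ],
  "newtons": 25
}}

```text
time_s: 19.18
position: [0.5608, -0.1196, 0.0849]
eef_rot: [0.0, 0.77, 0.638, -0.0]
force: [-1.3, 0.2, 4.0]
gripper_width: 0.0251
gripper_force: 27.8
```

{"op": "arm_command", "data": {
  "plan": [
    [[0,0,-0.02,0,0,0,10],[0,0,-0.06,0,0,0,10],[0,0,-0.12,0,0,0,10],[0,0,-0.2,0,0,0,10],[0,0,-0.3,0,0,0,10],[0,0,-0.4,0,0,0,10],[0,0,-0.5,0,0,0,10],[0,0,-0.6,0,0,0,10],[0,0,-0.65,0,0,0,10],[0,0,-0.65,0,0,0,10]]
  ]
}}

```text
time_s: 20.42
position: [0.5611, -0.1196, 0.2157]
eef_rot: [0.001, 0.77, 0.638, 0.0]
force: [-0.1, -0.5, -0.5]
gripper_width: 0.0252
gripper_force: 27.6
```

```bash
python3 - <<'E'
from h import *
S=viewer.read_camera("side"); T=viewer.read_camera("top")
for n in ("barrel_1",): print([(np.round(x["bbox"]).tolist(),round(x["score"],2)) for x in viewer.find_in("side",n)])
for x in viewer.find_in("top","crock_mouth"): print(x)
cv2.imwrite("pics/s2.png",cv2.resize(S["color"][60:260,200:340,::-1],None,fx=3,fy=3,interpolation=3))
go([.5775,-.3017,.21],-.051)
E
```

```text
[([170.0, 201.0, 17.0, 42.0], 0.88), ([213.0, 207.0, 11.0, 44.0], 0.6), ([254.0, 175.0, 16.0, 25.0], 0.54), ([243.0, 188.0, 15.0, 26.0], 0.51), ([270.0, 124.0, 8.0, 35.0], 0.5)]
{'bbox': [362.8, 163.5, 15.7, 39.9], 'score': 0.79}
{'bbox': [257.3, 177.1, 15.5, 11.8], 'score': 0.71}
{'bbox': [134.9, 106.6, 28.6, 32.0], 'score': 0.52}
t 20.62 at [ 0.5602 -0.1195  0.2138] shift [-0.879   0.2538  0.0187] turn [-0.001 -0.    -0.086] F [-0.5  0.6 -0.6] q [ 0.53  0.37 -0.5   1.78  0.2   1.05 -0.23]
```

View pics/s2.png

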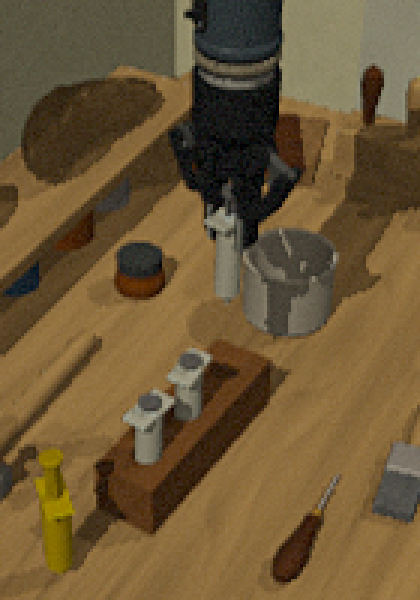

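The syringe is held upright at about (228,260) in the crop, nozzle clear of the crock rim, and the two sound ones still stand at home. I'll carry it over the crock.

{"op": "arm_command", "data": {
  "plan": [
    [[-0.2,0.06,0,0,0,0,10],[-0.42,0.12,0,0,0,0,10],[-0.64,0.185,0,0,0,0,10],[-0.82,0.235,0,0,0,0,10],[-0.885,0.254,0,0,0,0,10],[-0.885,0.254,0,0,0,0,10],[-0.885,0.254,0,0,0,0,10]]
  ]
}}

```text
time_s: 21.5
position: [0.5783, -0.3003, 0.2147]
eef_rot: [-0.001, 0.769, 0.639, 0.0]
force: [0.2, 0.4, 0.4]
gripper_width: 0.025
gripper_force: 27.5
```

```bash
python3 - <<'E'
from h import *
W=viewer.read_camera("wrist"); cv2.imwrite("pics/w2.png",W["color"][:,:,::-1])
go([.577,-.303,.094],-.051)
E
```

```text
t 21.55 at [ 0.5784 -0.3003  0.2149] shift [-0.0151 -0.0042  0.6043] turn [-0.    -0.001 -0.084] F [ 0.2  0.2 -0.4] q [ 0.72  0.48 -0.44  1.59  0.22  1.12  0.05]
```

View pics/w2.png

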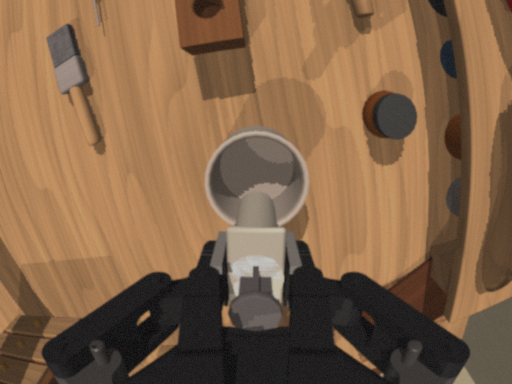

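The syringe is upright in the pads, with the crock rim centred at about (257,178). I'll check that centre numerically.

```bash
python3 - <<'E'
from h import *
W=viewer.read_camera("wrist"); W["fish"]=1
for p in ((257,178),(206,178),(308,178),(257,128),(257,228)): print(atz(W,*p,.08).round(4))
E
```

```text
[ 0.5787 -0.2983  0.08  ]
[ 0.5297 -0.2891  0.08  ]
[ 0.6279 -0.3073  0.08  ]
[ 0.5875 -0.2506  0.08  ]
[ 0.5691 -0.3507  0.08  ]
```

{"op": "arm_command", "data": {
  "plan": [
    [[0,0,0.1,0,0,0,10],[0,0,0.22,0,0,0,10],[0,0,0.34,0,0,0,10],[0,0,0.46,0,0,0,10],[0,0,0.55,0,0,0,10],[0,0,0.6,0,0,0,10],[0,0,0.6,0,0,0,10],[0,0,0.6,0,0,0,10]]
  ]
}}

```text
time_s: 22.6
position: [0.5786, -0.3031, 0.0956]
eef_rot: [0.001, 0.77, 0.638, 0.0]
force: [-0.5, -0.0, -0.1]
gripper_width: 0.0254
gripper_force: 27.6
```

{"op": "arm_command", "data": {
  "plan": [
    [[0,0,0,0,0,0,40],[0,0,0,0,0,0,60],[0,0,0,0,0,0,75],[0,0,0,0,0,0,85],[0,0,0,0,0,0,85],[0,0,-0.1,0,0,0,85],[0,0,-0.25,0,0,0,85],[0,0,-0.5,0,0,0,85],[0,0,-0.7,0,0,0,85],[-0.2,0,-0.8,0,0,0,85],[-0.4,0,-0.8,0,0,0,85],[-0.6,0,-0.8,0,0,0,85]]
  ]
}}

```text
time_s: 24.1
position: [0.5557, -0.422, 0.2572]
eef_rot: [0.001, 0.77, 0.638, 0.0]
force: [-0.0, -0.6, 1.0]
gripper_width: 0.085
gripper_force: 0.0
```

```bash
python3 - <<'E'
from h import *
S=viewer.read_camera("side"); T=viewer.read_camera("top")
cv2.imwrite("pics/f.png",np.hstack([cv2.resize(S["color"][100:260,200:340,::-1],None,fx=2.5,fy=2.5,interpolation=3),cv2.resize(T["color"][100:260,210:390,::-1],None,fx=2.5,fy=2.5,interpolation=3)[:, :450]]))
go([.5775,-.3017,.21],-.051)
E
```

```text
t 24.2 at [ 0.5529 -0.4275  0.2558] shift [ 0.6418 -0.0013  0.2263] turn [ 0.     0.003 -0.092] F [-0.7  0.1 -0.9] q [ 0.86  0.52 -0.4   1.43  0.21  1.23  0.24]
```

View pics/f.png

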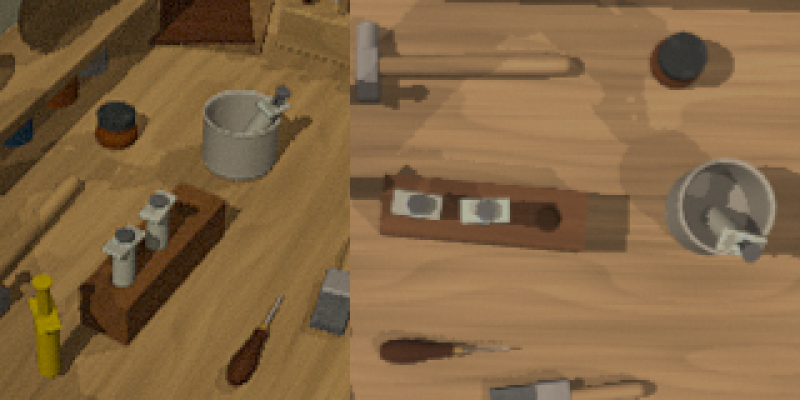

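The syringe rests nozzle down in the crock, leaning on the rim (top view about (725,225)). The sound ones stand at home and everything else is undisturbed, so I'm handing in.

```bash
python3 -c "
from workcell import job
print(job.sign_off())"
```

```text
the job is handed in; nothing more can be done
None
```

I pressed all three plungers: the right-hand syringe stiffened at about 9 N and is now nozzle-down in the scrap crock, the two sound ones stand in the stand with plungers home, and the job is handed in, though the sign-off returned no verdict.

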